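# Wind down the tea-cake press

### The job

Pick up the crank with the yellow handle (the one with the square hole), fit it all the way down onto the square shaft on top of the green tea-cake press, and wind it two full turns clockwise as seen from above to bring the pressing plate down. Leave the crank sitting on the shaft and let go of it; leave the green-handled spare crank where it lies.

Things in the scene. Friction and masses are not known exactly. Their poses are not given: they have to be found in the camera images.
- crank_grip (a point): Loose aluminium crank lying flat, 0.17 kg. Point: centre of its upright yellow handle, 40 mm above the flat underside. Handle: 22 x 22 mm square bar, 15 to 65 mm above the underside, turning freely on its pin (friction 0.03 N m), at first square to the arm. Frame: fixed to the arm (26 wide, 14 thick, ends 13 mm past the handle), z up, +x from handle to socket, 80 mm off.
- crank_socket (a point): Same crank, other end: centre of its square hole at the flat underside, 80 mm from the handle's axis; axes as crank_grip. The hole is 21 x 21 mm, sides along x and y, right through a hub 37 x 37 mm and 28 mm tall.
- shaft_top (a point): Top centre of the upright brass square shaft on the fixed green press, 190 mm above the table. 16 x 16 mm, sides along x and y (turn with it); top 10 mm tapers to 6 mm square, then 26 mm straight down to a round steel flange 96 mm across, where the crank's underside rests when home, 36 mm below this point. Any quarter turn fits. Below: crossbeam 205 mm long, top at 140 mm.
- press_screw (a joint): Angle of the press's shaft, rad: 0 at the start, with a stop there; grows as it is wound clockwise seen from above (6.28 a turn). Friction 0.15 N m; it stays where it is left and does not stop by itself at two turns. The wooden plate below the beam goes down with it.
- spare_crank: Spare crank that does not fit, to be left alone: dark steel, green handle, small round hole, same size. Origin: underside of its hub, on the hole's axis; its handle stands 80 mm away along its -x, 65 mm tall.
Not all that is in view belongs to the job. What is shaped like the part that bears crank_grip but blue or purple is not meant. What is shaped like the part that bears shaft_top but pink is not meant.

How it is judged:
By the outcome, as a careful person would: the job done as asked, in the order asked, and still so for the second after the job is handed in, with the robot touching nothing.
It also fails if it takes over 72 s, if anything falls off the work surface, if the arm or the gripper's body presses on something with over 40 N, if the wrist force passes 120 N, or if a joint passes its speed limit or range.

### The arm

A 6-joint arm with a two-finger parallel gripper is mounted at the origin on the work surface. World frame = base frame: x ahead of the robot, y to its left, z up, the work surface at z = 0. Lengths are in mm, angles in rad, forces in N, time in s.
With the tool pointing down it reaches from about 350 to 800 mm from the base axis. Payload 7.3 kg.
Tool frame: the origin (TCP) lies between the finger pads; the fingertips stand 25 mm ahead of it and the grasp point (between the pads) lies 6 mm ahead of it (env.tcp_to_tips is the z of the fingertips in the tool frame, in mm); z points along the fingers, y is the line along which they close (so a half turn about z gives the same grasp; the last joint's range is limited). The gripper opens to 85 mm and grips with 20 to 120 N. Pads are 22 mm wide; open, the fingers measure 114 mm over their backs; the gripper's body (76 mm by 85 mm) begins 54 mm behind the grasp point. The pads swing forward as they close: fully open they stand 13 mm farther back than shut.
Start: joints at [-1.357, 0.342, 1.524, -0, 1.275, -0.146], TCP at [184.868, -491.392, 256.322] pointing down, gripper open.
Joint ranges: [-2.53, 2.53], [-0.77, 2.02], [0.04, 2.7], [-1, 4.14], [0.28, 2.66], [-3.11, 3.11]. Speed limits (rad/s): [2.57, 2.57, 3.14, 3.14, 3.14, 3.14].

### API

Orientations are given as a unit quaternion [x, y, z, w].
In Python, from cell import env gives the robot as it stands. The module is installed in compiled form; this text tells all that it offers.
- The arm moves only by the tool arm_command, never from a script. Its argument "motion" is a list of rows, each an object with "translation": the shift along the tool's x, y, z each as a share of 50 mm, from -1 to 1, a list of three; "turn": the turn, a rotation vector about the tool's x, y, z each as a share of 360 degrees, from -1 to 1, a list of three; "hand": the opening in per cent of the stroke, from 0 (shut) to 100 (fully open). A call has 1 to 20 rows; each row shifts and turns the commanded pose from where the row before left it, along the tool's axes as they then stand; what a row does not reach is not made up. A row lasts 1/8 s, in which the tool goes at most 62.5 mm and 10.7 degrees, less where a joint would pass 70% of its speed; a pose out of reach is approached as far as the arm can. A call with a number of a shift or a turn outside -1 to 1 is refused whole. A call with a gripper value outside its range is refused whole. The fingers move at their own pace and stop on an object; "squeeze" is the grip in N (left out, the last holds). Time passes only in rows, so rows that do not move let the fingers close. It gives the time, the measured TCP pose, the force, the opening and the grip force at its end, in the units of the state.
- env.read_state(): the state, without advancing time (a new reading comes with each control period).
- env.camera(name): name is "side" or "top" or "wrist"; returns the picture (480x640x3 uint8, red, green, blue); there is no depth.
- env.camera_model(name): a dict with "camera_matrix" (3x3 intrinsics, pixels), "view" (4x4, takes a point from world to camera coordinates); the wrist camera has in their place "T_tool_cam" (4x4, takes a point from camera to tool coordinates, whose origin is the TCP and whose axes are the flange's). Camera axes: x right, y up, looking along -z (the intrinsics and any distortion apply to the point x, -y, -z); pixel columns grow to the right and rows downward; lengths in mm; the calibration is good to about 2 mm. The wrist camera is an equidistant fisheye: a pixel r from the principal point sees the ray r / f radians off the axis. A picture is of the moment at which its call begins: read the wrist's pose just before it. camera_model takes no time and is no camera call.
- env.job_done(): hands the job in; it is judged then, once.
Trained networks look in the newest picture that a camera, given by its name, has taken for a name from the list of things; names that differ only in an ending like _2 or _b are one class to them, and where a whole thing is asked for, a point or a joint stands for the part that bears it (a point fixed in the world has none). Each returns a list of dicts, best first, with "score" (0 to 1); they miss things now and then, are a little off and sometimes report something else, mostly with a low value. They report only what shows in the picture. A call takes as long as a camera call. They do not tell look-alikes from the thing itself.
- env.spot_in(camera, label): "pixel" ([column, row] in pixels, amid what is visible of it).
The state is a dict: "t": time; "joint_positions": joint angles; "qvel": joint speeds; "tau": joint torques, N m; "tcp_pos": TCP position; "tcp_rot": TCP orientation; "contact_force": force on the tool from outside, world axes, zero at the start; "wrist_torque": the same for the moment, N m; "gripper_width": opening from 0.0 (shut) to 1.0 (fully open); "grasp_force": force on a finger pad.
Only numpy, scipy, OpenCV 4.12 (cv2) and the standard library are available. Lean on these libraries where they do the work, as an engineer would, in place of code of your own. Each camera call takes 0.05 s, during which the arm holds its last target. There are 200 camera calls.

## Working session

There is one attempt and no reset: what is moved stays moved. The work goes in short steps, Python scripts to look and compute and a tool call to move; the robot and the scene stay as the last step left them, time stands still between calls to the robot, and variables do not carry over. Pictures are saved under pics/ and viewed, at most 14 in all, crops included, and the job is handed in when it is done.

Besides the shell and the picture viewer there is one more tool, called after "Request:" as name([rows], argument=value, ...), one row to a line, values as JSON. arm_command: Moves the arm, as the interface text tells. Its arguments: {"type":"object","properties":{"motion":{"type":"array","items":{"type":"object","properties":{"translation":{"type":"array","items":{"type":"number"}},"turn":{"type":"array","items":{"type":"number"}},"hand":{"type":"number"}}}},"squeeze":{"type":"number"}},"required":["motion"]}

```bash
mkdir -p pics; cat > h.py <<'E'
import numpy as np, cv2
from cell import env
from scipy.spatial.transform import Rotation as R
def ray(cam,px):
    m=env.camera_model(cam);K=np.array(m["camera_matrix"]);V=np.array(m["view"])
    d=m.get("distortion",None)
    p=cv2.undistortPoints(np.array([[px]],float),K,None if d is None else np.array(d,float))[0,0]
    c=np.array([p[0],-p[1],-1.]);Rm=V[:3,:3].T
    return -Rm@V[:3,3],Rm@c
def at_z(cam,px,z):
    o,d=ray(cam,px);return o+d*(z-o[2])/d[2]
def proj(cam,P):
    m=env.camera_model(cam);K=np.array(m["camera_matrix"]);V=np.array(m["view"])
    c=V[:3,:3]@np.array(P,float)+V[:3,3];return (K@np.array([c[0],-c[1],-c[2]])/-c[2])[:2]
def snap(cam,f):
    im=env.camera(cam);cv2.imwrite(f"pics/{f}.png",np.ascontiguousarray(im[...,::-1]));return im
E
python3 - <<'E'
from h import *
print(env.read_state())
a=snap("side","s1");b=snap("top","t1")
for c in("side","top"):
    m=env.camera_model(c);print(c,{k:np.array(v).round(2).tolist() if not isinstance(v,str) else v for k,v in m.items()})
    for l in("crank_grip","crank_socket","shaft_top","spare_crank"):
        print(c,l,[(np.round(x["pixel"],1).tolist(),round(x["score"],2)) for x in env.spot_in(c,l)])
E
```

```text
{'t': 0.0, 'joint_positions': array([-1.35699512e+00,  3.42731048e-01,  1.52502460e+00, -6.53210156e-06,
        1.27536187e+00, -1.45995681e-01]), 'qvel': array([ 9.90568811e-04, -7.13878195e-04,  4.76942160e-04,  7.92409765e-04,
       -1.05923152e-04, -3.99818070e-05]), 'tau': array([ 1.00420679e-03, -4.33674788e+01, -2.46009207e+01, -7.91185767e-05,
        7.90988153e-03, -1.37426565e-05]), 'tcp_pos': array([ 184.78925446, -491.02459381,  255.61894715]), 'tcp_rot': array([ 9.83861413e-01,  1.78930543e-01, -2.89655741e-05, -7.61886338e-04]), 'contact_force': array([0.63588459, 0.07577885, 0.2113362 ]), 'wrist_torque': array([-0.02412411,  0.01737831, -0.08265939]), 'grasp_force': 0.0, 'gripper_width': 0.9987344255192795}
side {'camera_matrix': [[448.76, 0.0, 319.01], [0.0, 448.76, 237.78], [0.0, 0.0, 1.0]], 'view': [[-0.8, -0.59, 0.01, 322.46], [0.46, -0.61, 0.65, -370.12], [-0.38, 0.53, 0.76, -745.61], [0.0, 0.0, 0.0, 1.0]]}
side crank_grip [([366.2, 209.1], 0.6), ([193.8, 309.7], 0.44)]
side crank_socket [([342.9, 166.6], 0.9), ([419.7, 230.8], 0.79), ([369.0, 207.9], 0.68)]
side shaft_top [([289.3, 442.3], 0.8), ([195.6, 307.1], 0.71)]
side spare_crank [([312.5, 240.0], 0.66)]
top {'camera_matrix': [[557.37, 0.0, 315.74], [0.0, 557.37, 242.66], [0.0, 0.0, 1.0]], 'view': [[-0.0, -1.0, 0.0, -81.1], [0.99, -0.0, 0.1, -476.33], [-0.1, 0.0, 0.99, -1203.94], [0.0, 0.0, 0.0, 1.0]]}
top crank_grip [([426.0, 234.2], 0.78), ([466.0, 173.4], 0.63), ([439.9, 298.3], 0.61)]
top crank_socket [([439.8, 302.5], 0.83), ([466.8, 172.1], 0.75), ([427.7, 232.1], 0.57)]
top shaft_top [([198.8, 202.3], 0.88), ([158.0, 335.6], 0.64)]
top spare_crank [([353.8, 212.6], 0.69)]
```

View pics/t1.png

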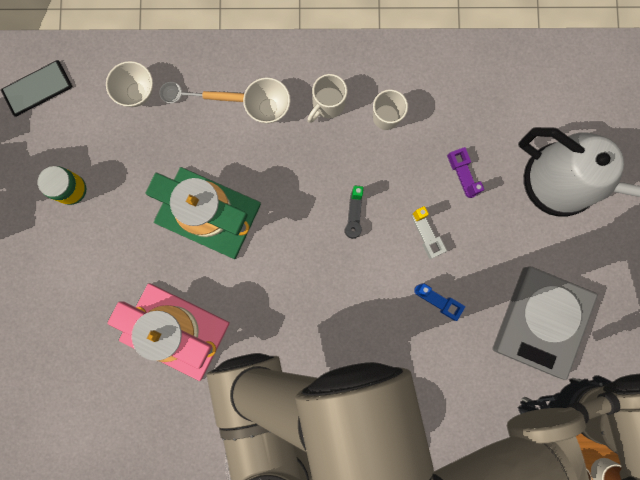

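View pics/s1.png

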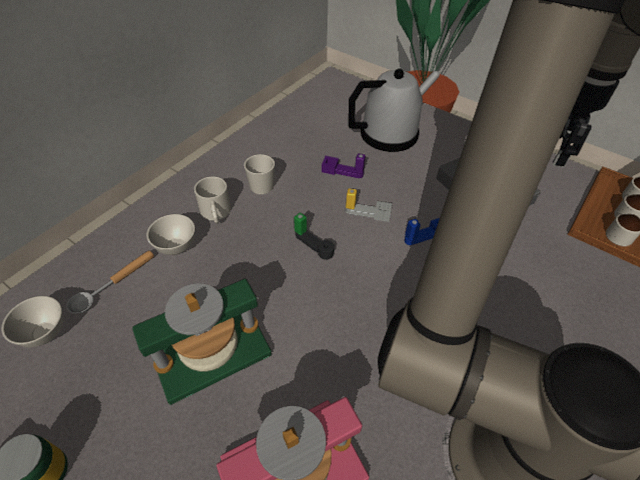

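The top view shows the yellow crank's handle at about (421,213) with its hub at (437,247). The green press shaft is at (193,201). In the side view the handle is at (352,198), the hub at (383,211) and the shaft at (193,299). The pink press and the blue and purple cranks are decoys.

```bash
python3 - <<'E'
from h import *
t=cv2.imread("pics/t1.png");s=cv2.imread("pics/s1.png")
def blob(im,lo,hi,box):
    x0,y0,x1,y1=box;hsv=cv2.cvtColor(im[y0:y1,x0:x1],cv2.COLOR_BGR2HSV)
    m=cv2.inRange(hsv,lo,hi);ys,xs=np.nonzero(m);return np.array([xs.mean()+x0,ys.mean()+y0]),len(xs),(xs.min()+x0,xs.max()+x0,ys.min()+y0,ys.max()+y0)
def tri(a,b):
    o1,d1=ray("top",a);o2,d2=ray("side",b);A=np.c_[d1,-d2];k=np.linalg.lstsq(A,o2-o1,rcond=None)[0]
    p,q=o1+k[0]*d1,o2+k[1]*d2;return (p+q)/2,np.linalg.norm(p-q)
y1=blob(t,(20,150,90),(32,255,255),(405,200,440,225));y2=blob(s,(20,150,90),(32,255,255),(335,180,365,215))
print(y1,y2,tri(y1[0],y2[0]))
b1=blob(t,(8,150,60),(24,255,255),(184,192,204,210));b2=blob(s,(8,130,60),(24,255,255),(180,288,205,312))
print(b1,b2,tri(b1[0],b2[0]))
print("handle z40",at_z("top",y1[0],50),"shaft z180",at_z("top",b1[0],180))
print("hub z28",at_z("top",(437,247),28))
c=np.vstack([cv2.resize(t[150:270,380:480],(400,480),interpolation=2),]);d=cv2.resize(t[150:270,145:245],(400,480),interpolation=2)
cv2.imwrite("pics/c1.png",np.hstack([c,d]))
E
```

```text
(array([420.25     , 213.4469697]), 132, (np.int64(413), np.int64(428), np.int64(206), np.int64(220))) (array([350.82608696, 198.91304348]), 161, (np.int64(346), np.int64(356), np.int64(189), np.int64(208))) (array([ 536.94828274, -311.15806377,   43.38339531]), np.float64(1.3699269853397396))
(array([191.98765432, 200.17283951]), 81, (np.int64(186), np.int64(197), np.int64(195), np.int64(205))) (array([191.92546584, 302.35403727]), 161, (np.int64(185), np.int64(199), np.int64(294), np.int64(311))) (array([545.26205625, 159.47090057, 170.71993898]), np.float64(0.11120740530456937))
handle z40 [ 536.53034574 -309.58420132   50.        ] shaft z180 [543.53309883 157.36679126 180.        ]
hub z28 [ 465.34674489 -348.94467376   28.        ]
```

View pics/c1.png

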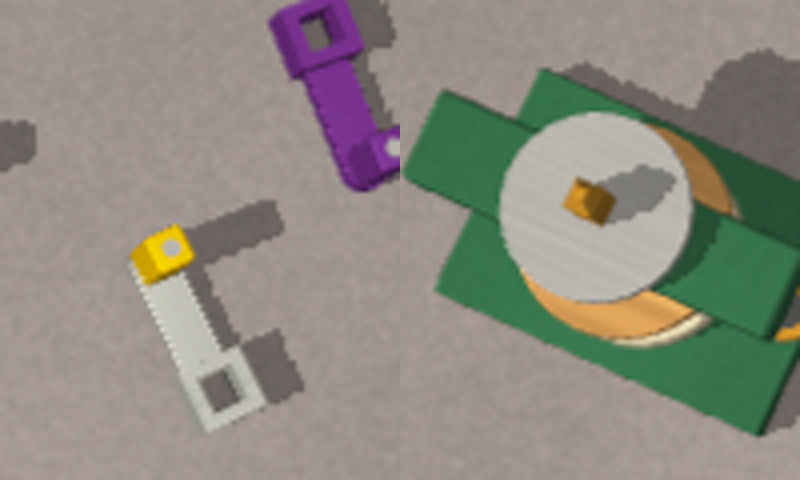

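Request:
arm_command([
  {"translation": [0.79,-0.09,0],"turn": [0,0,0],"hand": 100},
  {"translation": [0.79,-0.09,0],"turn": [0,0,0],"hand": 100},
  {"translation": [0.79,-0.09,0],"turn": [0,0,0],"hand": 100},
  {"translation": [0.79,-0.09,0],"turn": [0,0,0],"hand": 100},
  {"translation": [0.79,-0.09,0],"turn": [0,0,0],"hand": 100},
  {"translation": [0.79,-0.09,0],"turn": [0,0,0],"hand": 100},
  {"translation": [0.79,-0.09,0],"turn": [0,0,0],"hand": 100},
  {"translation": [0.79,-0.09,0],"turn": [0,0,0],"hand": 100},
  {"translation": [0.79,-0.09,0],"turn": [0,0,0],"hand": 100},
  {"translation": [0.79,-0.09,0],"turn": [0,0,0],"hand": 100},
  {"translation": [0,0,0],"turn": [0,0,-0.027],"hand": 100},
  {"translation": [0,0,0],"turn": [0,0,-0.027],"hand": 100},
  {"translation": [0,0,0],"turn": [0,0,-0.027],"hand": 100},
  {"translation": [0,0,0],"turn": [0,0,-0.027],"hand": 100},
  {"translation": [0,0,0],"turn": [0,0,-0.027],"hand": 100},
  {"translation": [0,0,0],"turn": [0,0,-0.027],"hand": 100},
  {"translation": [0,0,0],"turn": [0,0,-0.027],"hand": 100},
  {"translation": [0,0,0],"turn": [0,0,-0.027],"hand": 100},
  {"translation": [0,0,0],"turn": [0,0,-0.027],"hand": 100},
  {"translation": [0,0,0],"turn": [0,0,-0.027],"hand": 100},
])

```text
t: 3.0
tcp_pos: [538.7, -310.2, 256.2]
tcp_rot: [0.514, 0.858, -0.0, -0.0]
contact_force: [0.4, -0.2, -0.1]
gripper_width: 0.999
grasp_force: 0.0
```

```bash
cat >> h.py <<'E'
def wray(px,s):
    m=env.camera_model("wrist");K=np.array(m["camera_matrix"]);T=np.array(m["T_tool_cam"])
    v=np.array([(px[0]-K[0,2]),(px[1]-K[1,2])])/K[0,0];r=np.linalg.norm(v)+1e-9
    c=np.array([np.sin(r)*v[0]/r,-np.sin(r)*v[1]/r,-np.cos(r)])
    Q=R.from_quat(s["tcp_rot"]).as_matrix()
    return Q@T[:3,3]+s["tcp_pos"],Q@T[:3,:3]@c
def w_at(px,z,s):
    o,d=wray(px,s);return o+d*(z-o[2])/d[2]
def yaw(s):
    y=R.from_quat(s["tcp_rot"]).as_matrix()[:,1];return np.degrees(np.arctan2(y[1],y[0]))
E
python3 - <<'E'
from h import *
import json
s=env.read_state();snap("wrist","w1")
print(s["tcp_pos"],s["tcp_rot"],yaw(s),s["joint_positions"])
print({k:np.array(v).round(3).tolist() for k,v in env.camera_model("wrist").items() if not isinstance(v,str)})
np.savez("w1.npz",p=s["tcp_pos"],q=s["tcp_rot"])
for l in("crank_grip","crank_socket"): print(l,env.spot_in("wrist",l))
print("handle",at_z("top",(421.8,212.5),65),"hub",at_z("top",(435.5,247),28),"flange",at_z("top",(194,201.75),154))
E
```

```text
[ 538.72691033 -310.18669939  256.22410295] [ 5.14027263e-01  8.57773846e-01 -2.08573343e-05 -3.67145322e-05] 28.135084014469523 [-6.45606426e-01  5.22850581e-01  1.23627902e+00 -5.01166792e-05
  1.38253167e+00 -1.13664689e+00]
{'camera_matrix': [[371.648, 0.0, 319.067], [0.0, 371.648, 245.266], [0.0, 0.0, 1.0]], 'T_tool_cam': [[-0.0, 0.964, 0.267, 67.542], [1.0, 0.001, -0.0, 0.216], [-0.0, 0.267, -0.964, -117.187], [0.0, 0.0, 0.0, 1.0]]}
crank_grip [{'pixel': [138.7, 165.6], 'score': 0.8}, {'pixel': [274.9, 211.4], 'score': 0.67}, {'pixel': [343.8, 340.2], 'score': 0.66}]
crank_socket [{'pixel': [269.3, 214.4], 'score': 0.93}, {'pixel': [138.8, 164.3], 'score': 0.89}, {'pixel': [348.2, 339.9], 'score': 0.57}]
handle [ 536.23295731 -310.07861863   65.        ] hub [ 465.35656477 -345.64791807   28.        ] flange [545.06986764 159.10123922 154.        ]
```

View pics/w1.png

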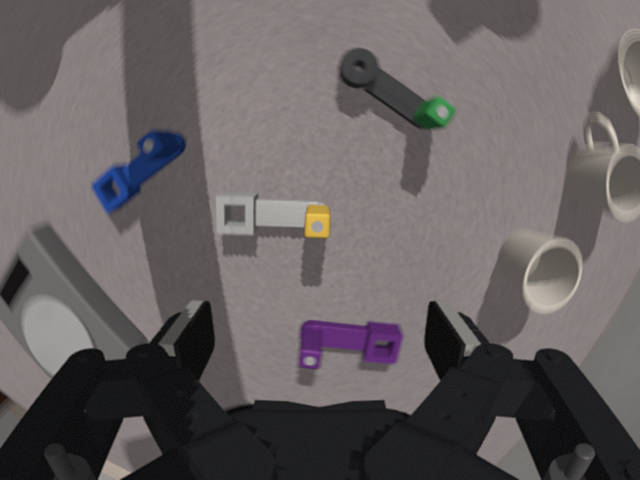

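The wrist view shows the yellow handle's top centre at about (318,227) and the hub's top centre at about (236,215). The arm lies along the closing line.

```bash
python3 - <<'E'
from h import *
d=np.load("w1.npz");s=dict(tcp_pos=d["p"],tcp_rot=d["q"])
im=cv2.imread("pics/w1.png")
h=w_at((318,227),65,s);u=w_at((236,215),28,s);print(h,u,np.linalg.norm((h-u)[:2]),np.degrees(np.arctan2(*(u-h)[1::-1])))
hsv=cv2.cvtColor(im,cv2.COLOR_BGR2HSV)[190:250,290:345]
m=cv2.inRange(hsv,(15,120,80),(35,255,255));ys,xs=np.nonzero(m);print(xs.min()+290,xs.max()+290,ys.min()+190,ys.max()+190)
Q=R.from_quat(s["tcp_rot"]).as_matrix();print("tool delta",Q.T@(h-s["tcp_pos"]))
E
```

```text
[ 538.91835788 -311.98593458   65.        ] [ 467.51747351 -345.78253362   28.        ] 78.99554668371655 -154.67012760327606
305 329 205 238
tool delta [ -1.68485598  -0.66554708 191.22408257]
```

Request:
arm_command([
  {"translation": [-0.03,-0.01,0.52],"turn": [0,0,0.0055],"hand": 65},
  {"translation": [0,0,0.52],"turn": [0,0,0],"hand": 65},
  {"translation": [0,0,0.52],"turn": [0,0,0],"hand": 65},
  {"translation": [0,0,0.52],"turn": [0,0,0],"hand": 65},
  {"translation": [0,0,0.52],"turn": [0,0,0],"hand": 65},
  {"translation": [0,0,0.52],"turn": [0,0,0],"hand": 65},
  {"translation": [0,0,0.52],"turn": [0,0,0],"hand": 65},
  {"translation": [0,0,0.52],"turn": [0,0,0],"hand": 65},
  {"translation": [0,0,0],"turn": [0,0,0],"hand": 65},
  {"translation": [0,0,0],"turn": [0,0,0],"hand": 0},
  {"translation": [0,0,0],"turn": [0,0,0],"hand": 0},
  {"translation": [0,0,0],"turn": [0,0,0],"hand": 0},
  {"translation": [0,0,0],"turn": [0,0,0],"hand": 0},
  {"translation": [0,0,0],"turn": [0,0,0],"hand": 0},
], squeeze=60)

```text
t: 4.9
tcp_pos: [539.7, -312.4, 49.9]
tcp_rot: [0.531, 0.847, -0.0, 0.001]
contact_force: [-1.1, 0.4, 5.9]
gripper_width: 0.248
grasp_force: 59.0
```

Request:
arm_command([
  {"translation": [0,0,-0.2],"turn": [0,0,0],"hand": 0},
  {"translation": [0,0,-0.4],"turn": [0,0,0],"hand": 0},
  {"translation": [0,0,-0.6],"turn": [0,0,0],"hand": 0},
  {"translation": [0,0,-0.6],"turn": [0,0,0],"hand": 0},
  {"translation": [0,0,-0.6],"turn": [0,0,0],"hand": 0},
  {"translation": [0,0,-0.6],"turn": [0,0,0],"hand": 0},
  {"translation": [0,0,-0.6],"turn": [0,0,0],"hand": 0},
  {"translation": [0,0,-0.4],"turn": [0,0,0],"hand": 0},
  {"translation": [0,0,-0.2],"turn": [0,0,0],"hand": 0},
  {"translation": [0,0,0],"turn": [0,0,0],"hand": 0},
])

```text
t: 6.15
tcp_pos: [539.0, -311.7, 258.7]
tcp_rot: [0.531, 0.847, -0.0, 0.0]
contact_force: [-0.1, -0.2, -3.0]
gripper_width: 0.249
grasp_force: 58.8
```

```bash
python3 - <<'E'
from h import *
s=env.read_state();a=snap("wrist","w2");b=snap("side","s2")
print(s["tcp_pos"],yaw(s),s["joint_positions"],s["gripper_width"],s["contact_force"])
np.savez("w2.npz",p=s["tcp_pos"],q=s["tcp_rot"])
T=np.hstack([a[:,:,::-1][0:480,60:460],cv2.resize(b[60:300,300:500,::-1],(400,480))]);cv2.imwrite("pics/c2.png",T)
E
```

```text
[ 539.01683744 -311.72027095  258.65847545] 25.833797031446547 [-6.47336249e-01  5.22888600e-01  1.22953748e+00  1.54881241e-05
  1.38843119e+00 -1.09822376e+00] 0.2492462221078519 [-0.0796581  -0.22418743 -2.9823866 ]
```

View pics/c2.png

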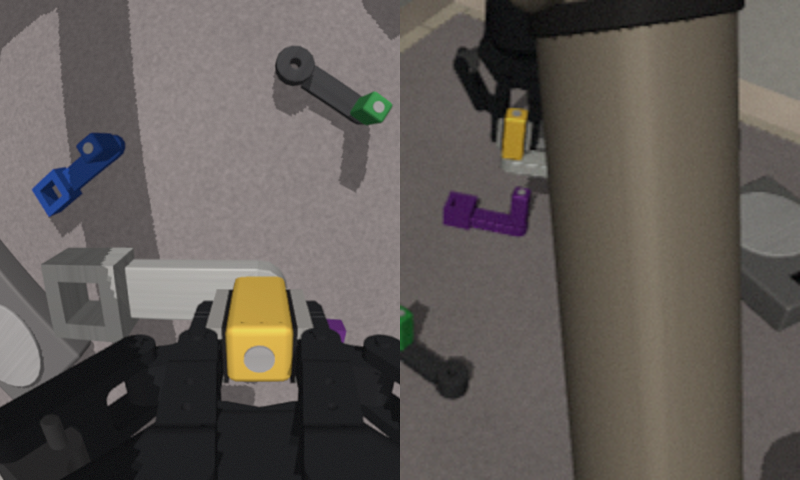

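The crank is held by the yellow handle and hangs level, with its hub top centre at about (143,297) in the wrist image.

```bash
python3 - <<'E'
from h import *
d=np.load("w2.npz");s=dict(tcp_pos=d["p"],tcp_rot=d["q"]);Q=R.from_quat(s["tcp_rot"]).as_matrix()
for px,z in [((318,359),65),((103,265),28),((168,252),28),((182,338),28),((115,335),28),((142,297),28)]:
    print(px,(Q.T@(w_at(px,z+208.7,s)-s["tcp_pos"])).round(1))
E
```

```text
(318, 359) [  1.2  -0.1 -15. ]
(103, 265) [ 20.  -96.3  21.9]
(168, 252) [ 26.2 -62.2  21.9]
(182, 338) [-14.2 -61.4  21.9]
(115, 335) [-15.5 -97.6  21.9]
(142, 297) [  5.4 -78.1  21.9]
```

Request:
arm_command([
  {"translation": [0.17,0.1,-0.2],"turn": [0,0,0],"hand": 0},
  {"translation": [0.35,0.2,-0.2],"turn": [0,0,0],"hand": 0},
  {"translation": [0.58,0.338,0],"turn": [0,0,0],"hand": 0},
  {"translation": [0.58,0.338,0],"turn": [0,0,0],"hand": 0},
  {"translation": [0.58,0.338,0],"turn": [0,0,0],"hand": 0},
  {"translation": [0.58,0.338,0],"turn": [0,0,0],"hand": 0},
  {"translation": [0.58,0.338,0],"turn": [0,0,0],"hand": 0},
  {"translation": [0.58,0.338,0],"turn": [0,0,0],"hand": 0},
  {"translation": [0.58,0.338,0],"turn": [0,0,0],"hand": 0},
  {"translation": [0.58,0.338,0],"turn": [0,0,0],"hand": 0},
  {"translation": [0.58,0.338,0],"turn": [0,0,0],"hand": 0},
  {"translation": [0.58,0.338,0],"turn": [0,0,0],"hand": 0},
  {"translation": [0.58,0.338,0],"turn": [0,0,0],"hand": 0},
  {"translation": [0.58,0.338,0],"turn": [0,0,0],"hand": 0},
  {"translation": [0.58,0.338,0],"turn": [0,0,0],"hand": 0},
  {"translation": [0.35,0.2,0],"turn": [0,0,0],"hand": 0},
  {"translation": [0.17,0.1,0],"turn": [0,0,0],"hand": 0},
  {"translation": [0,0,0],"turn": [0,0,0],"hand": 0},
])

```text
t: 8.5
tcp_pos: [576.6, 183.4, 278.3]
tcp_rot: [0.531, 0.847, -0.0, 0.0]
contact_force: [0.4, -0.2, -2.3]
gripper_width: 0.251
grasp_force: 58.8
```

Request:
arm_command([
  {"translation": [0,0,0],"turn": [0,0,-0.01],"hand": 0},
  {"translation": [0,0,0],"turn": [0,0,-0.015],"hand": 0},
  {"translation": [0,0,0],"turn": [0,0,-0.015],"hand": 0},
  {"translation": [0,0,0],"turn": [0,0,-0.015],"hand": 0},
  {"translation": [0,0,0],"turn": [0,0,-0.015],"hand": 0},
  {"translation": [0,0,0],"turn": [0,0,-0.015],"hand": 0},
  {"translation": [0,0,0],"turn": [0,0,-0.015],"hand": 0},
  {"translation": [0,0,0],"turn": [0,0,-0.015],"hand": 0},
  {"translation": [0,0,0],"turn": [0,0,-0.005],"hand": 0},
  {"translation": [0,0,0],"turn": [0,0,0],"hand": 0},
])

```text
t: 9.75
tcp_pos: [576.9, 182.5, 278.3]
tcp_rot: [0.183, 0.983, -0.0, 0.0]
contact_force: [-0.2, -0.7, -2.0]
gripper_width: 0.254
grasp_force: 58.8
```

```bash
python3 - <<'E'
from h import *
s=env.read_state();a=snap("wrist","w3");b=snap("top","t3")
print(s["t"],s["tcp_pos"],yaw(s),s["joint_positions"],s["gripper_width"],s["contact_force"])
np.savez("w3.npz",p=s["tcp_pos"],q=s["tcp_rot"])
T=np.hstack([a[:,:,::-1][60:460,0:400],cv2.resize(b[130:255,130:255,::-1],(400,400),interpolation=2)]);cv2.imwrite("pics/c3.png",T)
E
```

```text
9.75 [576.86687375 182.48003778 278.31620872] 68.91445033065558 [ 1.79855870e-01  4.77577215e-01  1.25121171e+00 -2.03179440e-04
  1.41285553e+00 -1.02289623e+00] 0.2537168477969327 [-0.18815057 -0.68223329 -1.9829256 ]
```

View pics/c3.png

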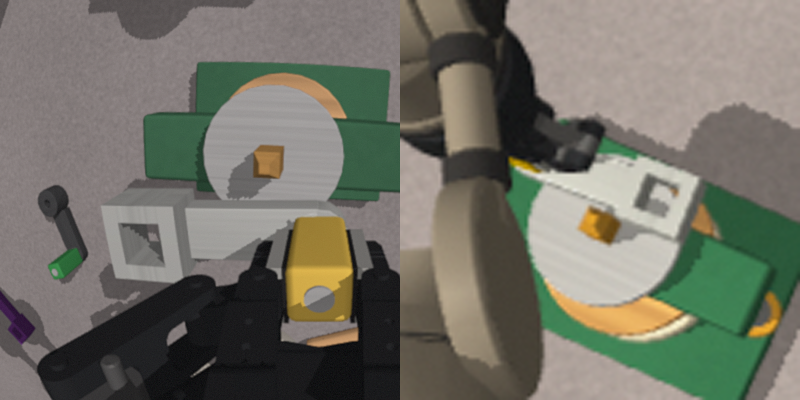

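The wrist crop shows the shaft at crop (269,163), the flange centred at about (274,150) and the hub hole at (143,242). The shaft looks square to the crank arm. The top crop shows the hub hole at (658,193).

```bash
python3 - <<'E'
from h import *
d=np.load("w3.npz");s=dict(tcp_pos=d["p"],tcp_rot=d["q"]);Q=R.from_quat(s["tcp_rot"]).as_matrix()
zu=278.3-50
print("hub top",at_z("top",(130+258/3.2,130+193/3.2),zu+28))
tool=lambda p:(Q.T@(p-s["tcp_pos"])).round(1)
for px in [(101,205),(183,204),(186,275),(113,280)]: p=w_at((px[0],px[1]+60),zu+28,s);print("hub corner w",p.round(1),tool(p))
print("flange w",w_at((274,210),154,s))
# flange circle boundary points (crop): left, right, top, upper-left, upper-right
pts=np.array([w_at((x,y+60),154,s)[:2] for x,y in[(204,152),(344,152),(273,84),(215,113),(334,115),(214,187)]])
A=np.c_[2*pts,np.ones(len(pts))];c=np.linalg.lstsq(A,(pts**2).sum(1),rcond=None)[0];print("circle",c[:2],np.sqrt(c[2]+c[:2]@c[:2]))
a=w_at((146,177+0),140,s);
e1=w_at((150,175),140,s);e2=w_at((205,174),140,s);print("beam far edge yaw",np.degrees(np.arctan2(*(e2-e1)[1::-1])))
for px in [(258,154),(283,152),(285,176),(257,178),(270,163)]:print("shaft",w_at((px[0],px[1]+60),182,s).round(1))
E
```

```text
hub top [547.60172313 107.13472834 256.3       ]
hub corner w [523.3  98.5 256.3] [ 19.7 -97.6  22. ]
hub corner w [537.2 137.7 256.3] [ 20.9 -56.1  22. ]
hub corner w [567.4 122.6 256.3] [-12.7 -59.3  22. ]
hub corner w [558.5  82.7 256.3] [-18.7 -99.7  22. ]
flange w [543.09050932 163.71897878 154.        ]
circle [545.90423409 161.60648987] 47.64337490594328
beam far edge yaw 67.13405249876325
shaft [538.4 158.9 182. ]
shaft [542.8 173.2 182. ]
shaft [556.6 168.8 182. ]
shaft [551.6 152.6 182. ]
shaft [546.  163.5 182. ]
```

Request:
arm_command([
  {"translation": [0.05,0.12,0],"turn": [0,0,0],"hand": 0},
  {"translation": [0.1,0.24,0],"turn": [0,0,0],"hand": 0},
  {"translation": [0.1,0.24,0],"turn": [0,0,0],"hand": 0},
  {"translation": [0.1,0.24,0.1],"turn": [0,0,0],"hand": 0},
  {"translation": [0.05,0.115,0.2],"turn": [0,0,0],"hand": 0},
  {"translation": [0,0,0.2],"turn": [0,0,0],"hand": 0},
  {"translation": [0,0,0],"turn": [0,0,0],"hand": 0},
  {"translation": [0,0,0],"turn": [0,0,0],"hand": 0},
])

```text
t: 10.85
tcp_pos: [575.4, 234.5, 253.4]
tcp_rot: [0.182, 0.983, -0.0, 0.0]
contact_force: [-0.1, -0.1, -1.5]
gripper_width: 0.25
grasp_force: 58.8
```

```bash
python3 - <<'E'
from h import *
s=env.read_state();a=snap("wrist","w4");b=snap("top","t4");c=snap("side","s4")
print(s["t"],s["tcp_pos"],yaw(s),s["contact_force"])
np.savez("w4.npz",p=s["tcp_pos"],q=s["tcp_rot"])
f=lambda im,x,y,w:cv2.resize(im[y:y+w,x:x+w,::-1],(400,400),interpolation=2)
P=np.array([545.4,160,190]);print(proj("top",P),proj("side",P))
cv2.imwrite("pics/c4.png",np.hstack([f(a,40,150,200),f(b,150,155,80)]))
E
```

```text
10.85 [575.37936804 234.50837519 253.38663819] 69.00163429188554 [-0.13570793 -0.12392051 -1.52791869]
[189.49418969 198.28801555] [189.23022968 296.08602839]
```

View pics/c4.png

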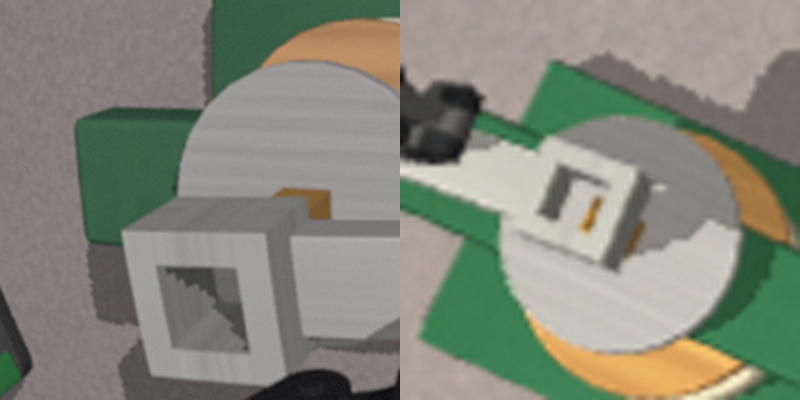

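The wrist crop shows the hub top centred at about (207,305), with the shaft partly hidden behind it. In the top crop the hub is centred at about (582,199) and some brass shows through the hole at (592,213).

```bash
python3 - <<'E'
from h import *
d=np.load("w4.npz");s=dict(tcp_pos=d["p"],tcp_rot=d["q"]);Q=R.from_quat(s["tcp_rot"]).as_matrix()
zt=253.4-50+28
for c in[(548,138),(648,170),(582,199)]:print("top",at_z("top",(150+(c[0]-400)/5,155+c[1]/5),zt).round(1))
q=[]
for c in[(124,232),(268,232),(290,385),(152,375)]:
    p=w_at((40+c[0]/2,150+c[1]/2),zt,s);q.append(p);print("w",p.round(1))
print("mean",np.mean(q,0)); y=Q[:,1];print("geom",s["tcp_pos"]-80*y)
# project model hub+shaft into top for overlay, for geom hub & shaft guesses
def sq(c,z,h,yw):
    e=np.radians(yw+45+90*np.arange(4));return [(c[0]+h*2**.5*np.cos(a),c[1]+h*2**.5*np.sin(a),z) for a in e]
im=cv2.imread("pics/t4.png")[155:235,150:230];im=cv2.resize(im,(560,560),interpolation=2)
def draw(c,z,h,yw,col):
    p=np.array([(proj("top",x)-[150,155]+.5)*7 for x in sq(c,z,h,yw)]);cv2.polylines(im,[p.astype(int)],True,col,1)
c=(s["tcp_pos"]-80*y)[:2]
draw(c,zt,18.5,69,(0,0,255));draw(c,zt,10.5,69,(0,0,255));draw(c,zt-28,10.5,69,(255,0,0))
draw((545.4,160),190,3,67,(0,255,0));draw((545.4,160),180,8,67,(0,255,0));draw((545.4,160),154,8,67,(0,255,255))
P=np.array([(proj("top",(545.4+48*np.cos(a),160+48*np.sin(a),154))-[150,155]+.5)*7 for a in np.linspace(0,6.28,60)]);cv2.polylines(im,[P.astype(int)],True,(255,0,255),1)
cv2.imwrite("pics/c5.png",im)
E
```

```text
top [567.2 169.5 231.4]
top [555.1 132.3 231.4]
top [544.3 156.4 231.4]
w [522.6 150.8 231.4]
w [535.2 185.4 231.4]
w [569.3 172.2 231.4]
w [556.4 137.4 231.4]
mean [545.86306677 161.42258997 231.4       ]
geom [546.71206251 159.82112353 253.39245798]
```

View pics/c5.png

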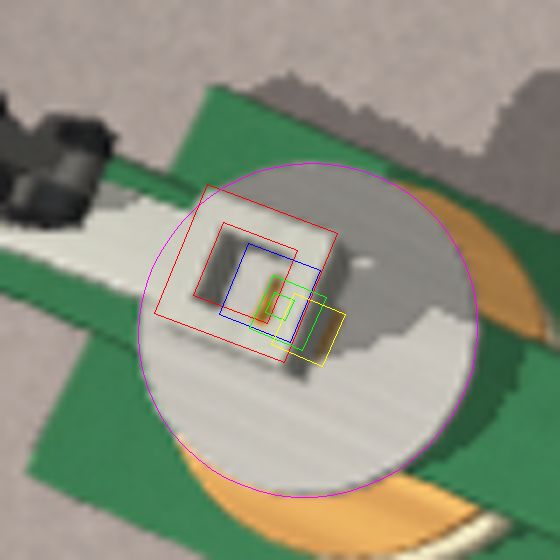

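The model overlay matches: the hub is over the shaft to within about 1.5 mm. I'll lower it.

Request:
arm_command([
  {"translation": [0,0,0.08],"turn": [0,0,0],"hand": 0},
  {"translation": [0,0,0.08],"turn": [0,0,0],"hand": 0},
  {"translation": [0,0,0.08],"turn": [0,0,0],"hand": 0},
  {"translation": [0,0,0.08],"turn": [0,0,0],"hand": 0},
  {"translation": [0,0,0.08],"turn": [0,0,0],"hand": 0},
  {"translation": [0,0,0.08],"turn": [0,0,0],"hand": 0},
  {"translation": [0,0,0],"turn": [0,0,0],"hand": 0},
])

```text
t: 11.88
tcp_pos: [575.0, 234.9, 228.9]
tcp_rot: [0.182, 0.983, -0.0, -0.0]
contact_force: [-0.6, -0.2, -1.6]
gripper_width: 0.251
grasp_force: 58.8
```

Request:
arm_command([
  {"translation": [0,0,0.08],"turn": [0,0,0],"hand": 0},
  {"translation": [0,0,0.08],"turn": [0,0,0],"hand": 0},
  {"translation": [0,0,0.08],"turn": [0,0,0],"hand": 0},
  {"translation": [0,0,0.08],"turn": [0,0,0],"hand": 0},
  {"translation": [0,0,0.08],"turn": [0,0,0],"hand": 0},
  {"translation": [0,0,0.06],"turn": [0,0,0],"hand": 0},
  {"translation": [0,0,0],"turn": [0,0,0],"hand": 0},
])

```text
t: 12.75
tcp_pos: [575.1, 234.9, 206.0]
tcp_rot: [0.182, 0.983, -0.0, -0.0]
contact_force: [0.7, 0.6, -2.1]
gripper_width: 0.25
grasp_force: 58.8
```

Request:
arm_command([
  {"translation": [0,0,0.03],"turn": [0,0,0],"hand": 0},
  {"translation": [0,0,0.03],"turn": [0,0,0],"hand": 0},
  {"translation": [0,0,0],"turn": [0,0,0],"hand": 0},
])

```text
t: 13.12
tcp_pos: [575.3, 235.0, 203.8]
tcp_rot: [0.182, 0.983, 0.0, 0.0]
contact_force: [-0.3, 0.4, 1.0]
gripper_width: 0.251
grasp_force: 59.2
```

```bash
python3 - <<'E'
from h import *
s=env.read_state();a=snap("wrist","w6");b=snap("top","t6")
print(s["t"],s["tcp_pos"],yaw(s),s["contact_force"],s["wrist_torque"])
f=lambda im,x,y,w:cv2.resize(im[y:y+w,x:x+w,::-1],(400,400),interpolation=2)
cv2.imwrite("pics/c6.png",np.hstack([f(a,40,150,200),f(b,150,155,80)]))
E
```

```text
13.125 [575.32184074 234.99459692 203.82111196] 69.04105455711762 [-0.31072319  0.4388943   1.0456076 ] [-0.01028967  0.15128177 -0.03709225]
```

View pics/c6.png

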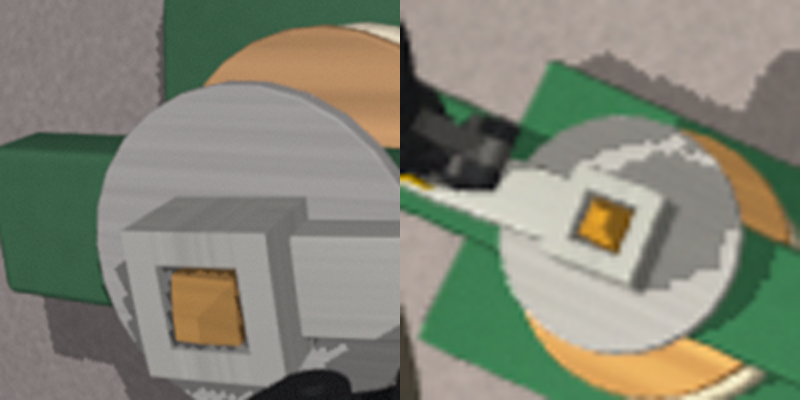

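The crank is home: the brass tip stands out centred in the hole and the contact force shows it has just landed. Next I'll work out the winding chords at 9° per row.

```bash
python3 -c "
import numpy as np
k=np.arange(20);a=np.radians(-185.14-9*k);b=np.radians(-95.14-9*k)
print([[round(.2511*x,3),round(.2511*y,3)] for x,y in zip(np.cos(a),np.cos(b))])"
```

```text
[[np.float64(-0.25), np.float64(-0.022)], [np.float64(-0.243), np.float64(-0.061)], [np.float64(-0.231), np.float64(-0.099)], [np.float64(-0.213), np.float64(-0.134)], [np.float64(-0.189), np.float64(-0.165)], [np.float64(-0.161), np.float64(-0.193)], [np.float64(-0.129), np.float64(-0.216)], [np.float64(-0.093), np.float64(-0.233)], [np.float64(-0.056), np.float64(-0.245)], [np.float64(-0.017), np.float64(-0.251)], [np.float64(0.022), np.float64(-0.25)], [np.float64(0.061), np.float64(-0.243)], [np.float64(0.099), np.float64(-0.231)], [np.float64(0.134), np.float64(-0.213)], [np.float64(0.165), np.float64(-0.189)], [np.float64(0.193), np.float64(-0.161)], [np.float64(0.216), np.float64(-0.129)], [np.float64(0.233), np.float64(-0.093)], [np.float64(0.245), np.float64(-0.056)], [np.float64(0.251), np.float64(-0.017)]]
```

Request:
arm_command([
  {"translation": [-0.25,-0.022,0],"turn": [0,0,0],"hand": 0},
  {"translation": [-0.243,-0.061,0],"turn": [0,0,0],"hand": 0},
  {"translation": [-0.231,-0.099,0],"turn": [0,0,0],"hand": 0},
  {"translation": [-0.213,-0.134,0],"turn": [0,0,0],"hand": 0},
  {"translation": [-0.189,-0.165,0],"turn": [0,0,0],"hand": 0},
])

```text
t: 13.85
tcp_pos: [620.5, 191.7, 203.7]
tcp_rot: [0.182, 0.983, 0.0, 0.001]
contact_force: [-0.4, 2.8, 5.4]
gripper_width: 0.253
grasp_force: 59.7
```

Request:
arm_command([
  {"translation": [-0.161,-0.193,0],"turn": [0,0,0],"hand": 0},
  {"translation": [-0.129,-0.216,0],"turn": [0,0,0],"hand": 0},
  {"translation": [-0.093,-0.233,0],"turn": [0,0,0],"hand": 0},
  {"translation": [-0.056,-0.245,0],"turn": [0,0,0],"hand": 0},
  {"translation": [-0.017,-0.251,0],"turn": [0,0,0],"hand": 0},
  {"translation": [0.022,-0.25,0],"turn": [0,0,0],"hand": 0},
  {"translation": [0.061,-0.243,0],"turn": [0,0,0],"hand": 0},
  {"translation": [0.099,-0.231,0],"turn": [0,0,0],"hand": 0},
  {"translation": [0.134,-0.213,0],"turn": [0,0,0],"hand": 0},
  {"translation": [0.165,-0.189,0],"turn": [0,0,0],"hand": 0},
  {"translation": [0.193,-0.161,0],"turn": [0,0,0],"hand": 0},
  {"translation": [0.216,-0.129,0],"turn": [0,0,0],"hand": 0},
  {"translation": [0.233,-0.093,0],"turn": [0,0,0],"hand": 0},
  {"translation": [0.245,-0.056,0],"turn": [0,0,0],"hand": 0},
  {"translation": [0.251,-0.017,0],"turn": [0,0,0],"hand": 0},
])

```text
t: 15.72
tcp_pos: [516.4, 85.4, 203.6]
tcp_rot: [0.182, 0.983, -0.0, 0.001]
contact_force: [3.8, 2.2, 5.0]
gripper_width: 0.249
grasp_force: 59.7
```

```bash
python3 - <<'E'
from h import *
s=env.read_state();print(s["t"],s["tcp_pos"],yaw(s),s["contact_force"],s["wrist_torque"],s["joint_positions"])
b=snap("top","t7");c=snap("side","s7")
f=lambda im,x,y,w:cv2.resize(im[y:y+w,x:x+w,::-1],(400,400),interpolation=2)
cv2.imwrite("pics/c7.png",np.hstack([f(b,150,155,80),f(c,120,240,160)]))
E
```

```text
15.725 [516.37250717  85.39649945 203.61952589] 68.9973113646379 [3.75450132 2.15793859 4.99857815] [ 0.58058983 -0.73822525 -0.05217682] [ 1.76335199e-02  3.87009554e-01  1.61081781e+00 -4.64084647e-04
  1.14205030e+00 -1.18640395e+00]
```

View pics/c7.png

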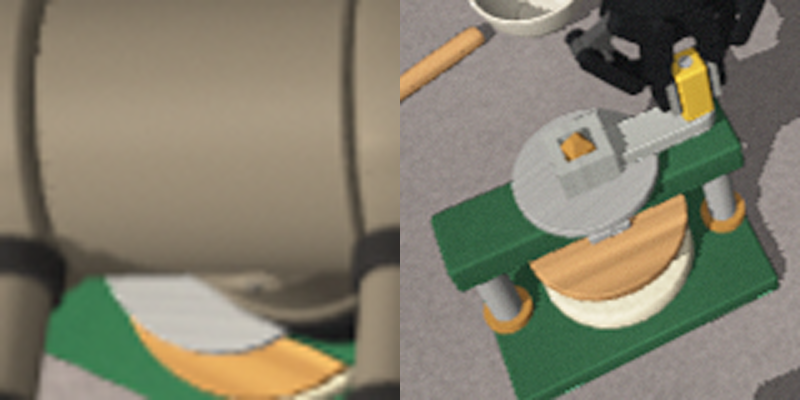

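The side view shows the crank still seated, with the handle now on the right after half a turn and the shaft turning with it. I'll keep winding.

Request:
arm_command([
  {"translation": [0.25,0.022,0],"turn": [0,0,0],"hand": 0},
  {"translation": [0.243,0.061,0],"turn": [0,0,0],"hand": 0},
  {"translation": [0.231,0.099,0],"turn": [0,0,0],"hand": 0},
  {"translation": [0.213,0.134,0],"turn": [0,0,0],"hand": 0},
  {"translation": [0.189,0.165,0],"turn": [0,0,0],"hand": 0},
  {"translation": [0.161,0.193,0],"turn": [0,0,0],"hand": 0},
  {"translation": [0.129,0.216,0],"turn": [0,0,0],"hand": 0},
  {"translation": [0.093,0.233,0],"turn": [0,0,0],"hand": 0},
  {"translation": [0.056,0.245,0],"turn": [0,0,0],"hand": 0},
  {"translation": [0.017,0.251,0],"turn": [0,0,0],"hand": 0},
  {"translation": [-0.022,0.25,0],"turn": [0,0,0],"hand": 0},
  {"translation": [-0.061,0.243,0],"turn": [0,0,0],"hand": 0},
  {"translation": [-0.099,0.231,0],"turn": [0,0,0],"hand": 0},
  {"translation": [-0.134,0.213,0],"turn": [0,0,0],"hand": 0},
  {"translation": [-0.165,0.189,0],"turn": [0,0,0],"hand": 0},
  {"translation": [-0.193,0.161,0],"turn": [0,0,0],"hand": 0},
  {"translation": [-0.216,0.129,0],"turn": [0,0,0],"hand": 0},
  {"translation": [-0.233,0.093,0],"turn": [0,0,0],"hand": 0},
  {"translation": [-0.245,0.056,0],"turn": [0,0,0],"hand": 0},
  {"translation": [-0.251,0.017,0],"turn": [0,0,0],"hand": 0},
])

```text
t: 18.32
tcp_pos: [574.4, 235.6, 203.6]
tcp_rot: [0.182, 0.983, -0.0, -0.001]
contact_force: [-1.1, 2.9, 8.5]
gripper_width: 0.248
grasp_force: 60.2
```

Request:
arm_command([
  {"translation": [-0.25,-0.022,0],"turn": [0,0,0],"hand": 0},
  {"translation": [-0.243,-0.061,0],"turn": [0,0,0],"hand": 0},
  {"translation": [-0.231,-0.099,0],"turn": [0,0,0],"hand": 0},
  {"translation": [-0.213,-0.134,0],"turn": [0,0,0],"hand": 0},
  {"translation": [-0.189,-0.165,0],"turn": [0,0,0],"hand": 0},
  {"translation": [-0.161,-0.193,0],"turn": [0,0,0],"hand": 0},
  {"translation": [-0.129,-0.216,0],"turn": [0,0,0],"hand": 0},
  {"translation": [-0.093,-0.233,0],"turn": [0,0,0],"hand": 0},
  {"translation": [-0.056,-0.245,0],"turn": [0,0,0],"hand": 0},
  {"translation": [-0.017,-0.251,0],"turn": [0,0,0],"hand": 0},
  {"translation": [0.022,-0.25,0],"turn": [0,0,0],"hand": 0},
  {"translation": [0.061,-0.243,0],"turn": [0,0,0],"hand": 0},
  {"translation": [0.099,-0.231,0],"turn": [0,0,0],"hand": 0},
  {"translation": [0.134,-0.213,0],"turn": [0,0,0],"hand": 0},
  {"translation": [0.165,-0.189,0],"turn": [0,0,0],"hand": 0},
  {"translation": [0.193,-0.161,0],"turn": [0,0,0],"hand": 0},
  {"translation": [0.216,-0.129,0],"turn": [0,0,0],"hand": 0},
  {"translation": [0.233,-0.093,0],"turn": [0,0,0],"hand": 0},
  {"translation": [0.245,-0.056,0],"turn": [0,0,0],"hand": 0},
  {"translation": [0.251,-0.017,0],"turn": [0,0,0],"hand": 0},
])

```text
t: 20.82
tcp_pos: [515.8, 86.3, 203.6]
tcp_rot: [0.182, 0.983, 0.0, 0.0]
contact_force: [3.2, 2.2, 6.2]
gripper_width: 0.25
grasp_force: 59.8
```

Request:
arm_command([
  {"translation": [0.25,0.022,0],"turn": [0,0,0],"hand": 0},
  {"translation": [0.243,0.061,0],"turn": [0,0,0],"hand": 0},
  {"translation": [0.231,0.099,0],"turn": [0,0,0],"hand": 0},
  {"translation": [0.213,0.134,0],"turn": [0,0,0],"hand": 0},
  {"translation": [0.189,0.165,0],"turn": [0,0,0],"hand": 0},
  {"translation": [0.161,0.193,0],"turn": [0,0,0],"hand": 0},
  {"translation": [0.129,0.216,0],"turn": [0,0,0],"hand": 0},
  {"translation": [0.093,0.233,0],"turn": [0,0,0],"hand": 0},
  {"translation": [0.056,0.245,0],"turn": [0,0,0],"hand": 0},
  {"translation": [0.017,0.251,0],"turn": [0,0,0],"hand": 0},
  {"translation": [-0.022,0.25,0],"turn": [0,0,0],"hand": 0},
  {"translation": [-0.061,0.243,0],"turn": [0,0,0],"hand": 0},
  {"translation": [-0.099,0.231,0],"turn": [0,0,0],"hand": 0},
  {"translation": [-0.134,0.213,0],"turn": [0,0,0],"hand": 0},
  {"translation": [-0.165,0.189,0],"turn": [0,0,0],"hand": 0},
  {"translation": [-0.193,0.161,0],"turn": [0,0,0],"hand": 0},
  {"translation": [-0.216,0.129,0],"turn": [0,0,0],"hand": 0},
  {"translation": [-0.233,0.093,0],"turn": [0,0,0],"hand": 0},
  {"translation": [-0.245,0.056,0],"turn": [0,0,0],"hand": 0},
  {"translation": [-0.251,0.017,0],"turn": [0,0,0],"hand": 0},
])

```text
t: 23.32
tcp_pos: [574.2, 235.4, 203.5]
tcp_rot: [0.182, 0.983, -0.0, -0.001]
contact_force: [-1.9, 3.1, 9.4]
gripper_width: 0.253
grasp_force: 60.3
```

```bash
python3 - <<'E'
from h import *
s=env.read_state();a=snap("wrist","w8");b=snap("top","t8")
print(s["t"],s["tcp_pos"],yaw(s),s["contact_force"])
f=lambda im,x,y,w:cv2.resize(im[y:y+w,x:x+w,::-1],(400,400),interpolation=2)
cv2.imwrite("pics/c8.png",np.vstack([np.hstack([f(a,90,230,100),f(b,168,178,40)])]))
E
```

```text
23.325 [574.21251504 235.41946272 203.50786993] 69.07541874735116 [-1.93180044  3.13198541  9.44731465]
```

View pics/c8.png

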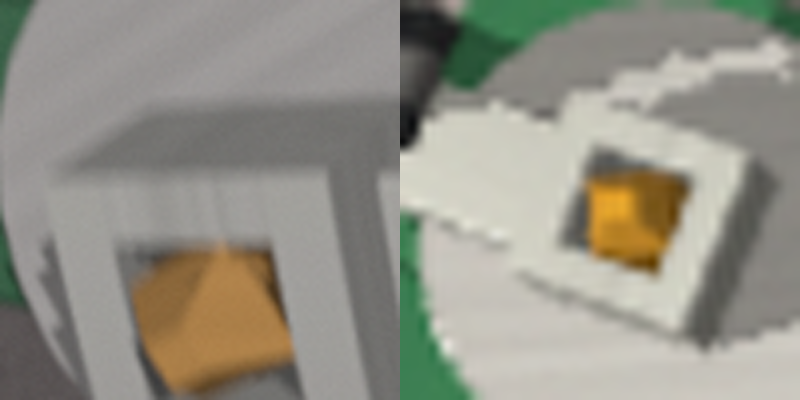

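The crank has made two turns, but the shaft lags it by about 20° because of play in the square hole. I'll add 27° of crank to finish the shaft's second turn.

Request:
arm_command([
  {"translation": [-0.25,-0.022,0],"turn": [0,0,0],"hand": 0},
  {"translation": [-0.243,-0.061,0],"turn": [0,0,0],"hand": 0},
  {"translation": [-0.231,-0.099,0],"turn": [0,0,0],"hand": 0},
  {"translation": [0,0,0],"turn": [0,0,0],"hand": 0},
  {"translation": [0,0,0],"turn": [0,0,0],"hand": 0},
])

```text
t: 24.05
tcp_pos: [606.3, 213.7, 203.7]
tcp_rot: [0.182, 0.983, 0.0, 0.001]
contact_force: [5.6, 2.0, 5.5]
gripper_width: 0.248
grasp_force: 60.0
```

```bash
python3 - <<'E'
from h import *
s=env.read_state();a=snap("wrist","w9");b=snap("top","t9");c=snap("side","s9")
print(s["t"],s["tcp_pos"],yaw(s),s["contact_force"])
f=lambda im,x,y,w:cv2.resize(im[y:y+w,x:x+w,::-1],(400,400),interpolation=2)
# brass mask edges: min-area rect of shaft in wrist, w6 vs w9; top t1,t6,t8,t9
for n in("t1","t6","t8","t9"):
    im=cv2.resize(cv2.imread(f"pics/{n}.png")[185:212,180:206],None,fx=8,fy=8,interpolation=2)
    m=cv2.inRange(cv2.cvtColor(im,cv2.COLOR_BGR2HSV),(8,120,60),(26,255,255))
    cs=max(cv2.findContours(m,0,2)[0],key=cv2.contourArea);print(n,cv2.minAreaRect(cs))
# bigger side-by-side: initial top vs now top vs now side
g=lambda n,x,y,w:cv2.resize(cv2.imread(f"pics/{n}.png")[y:y+w,x:x+w],(266,400) if 0 else (266,266),interpolation=2)
cv2.imwrite("pics/c9.png",np.vstack([np.hstack([g("t1",174,182,36),g("t9",174,182,36),g("w9",60,150,230)]),np.hstack([g("s1",165,275,55),g("s9",165,275,55),g("s9",120,240,160)])]))
E
```

```text
24.05 [606.33429706 213.74337357 203.66602847] 69.04540104473077 [5.56574316 2.00267871 5.48834521]
t1 ((99.10000610351562, 123.80000305175781), (89.44271850585938, 71.10696411132812), 26.56505012512207)
t6 ((87.455078125, 118.2913818359375), (71.86572265625, 72.21302032470703), 23.38521957397461)
t8 ((86.72059631347656, 115.63235473632812), (76.9498519897461, 77.24100494384766), 16.927513122558594)
t9 ((92.10000610351562, 120.80000305175781), (82.28730010986328, 71.10696411132812), 26.56505012512207)
```

View pics/c9.png

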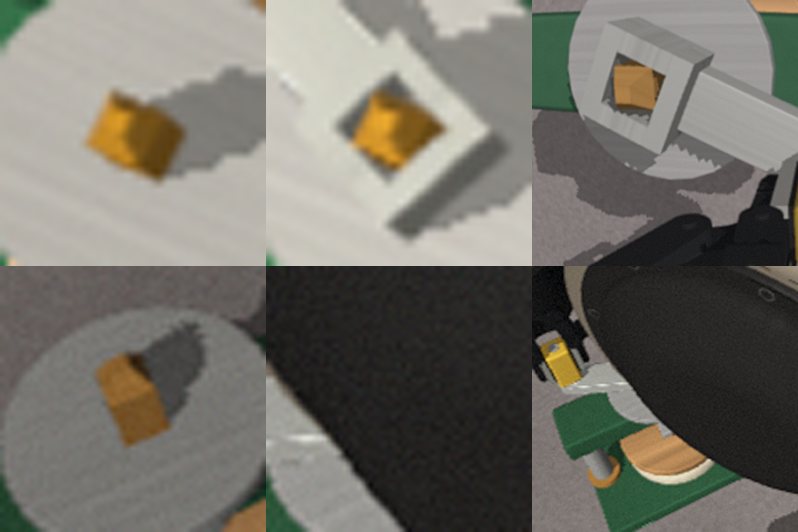

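The shaft is again parallel to the beam as at the start (top-view angle 26.6° in both pictures), so it has made two turns. In the wrist crop the crank is still seated at hub (635,87). I'll let go and retreat upward.

Request:
arm_command([
  {"translation": [0,0,0],"turn": [0,0,0],"hand": 30},
  {"translation": [0,0,0],"turn": [0,0,0],"hand": 45},
  {"translation": [0,0,0],"turn": [0,0,0],"hand": 55},
  {"translation": [0,0,0],"turn": [0,0,0],"hand": 55},
  {"translation": [0,0,-0.1],"turn": [0,0,0],"hand": 55},
  {"translation": [0,0,-0.2],"turn": [0,0,0],"hand": 55},
  {"translation": [0,0,-0.4],"turn": [0,0,0],"hand": 55},
  {"translation": [0,0,-0.6],"turn": [0,0,0],"hand": 55},
  {"translation": [0,0,-0.6],"turn": [0,0,0],"hand": 55},
  {"translation": [0,0,-0.6],"turn": [0,0,0],"hand": 55},
  {"translation": [0,0,0],"turn": [0,0,0],"hand": 55},
  {"translation": [0,0,0],"turn": [0,0,0],"hand": 55},
])

```text
t: 25.7
tcp_pos: [605.4, 213.4, 327.7]
tcp_rot: [0.182, 0.983, -0.0, -0.0]
contact_force: [-0.9, -0.1, 0.8]
gripper_width: 0.55
grasp_force: 0.0
```

```bash
python3 - <<'E'
from h import *
s=env.read_state();a=snap("wrist","w10");b=snap("top","t10");snap("side","s10")
print(s["t"],s["tcp_pos"],s["contact_force"])
g=lambda n,x,y,w:cv2.resize(cv2.imread(f"pics/{n}.png")[y:y+w,x:x+w],(400,400),interpolation=2)
cv2.imwrite("pics/c10.png",np.hstack([g("w10",110,110,260),g("t10",165,175,50)]))
E
```

```text
25.7 [605.43300666 213.39492865 327.68336793] [-0.93048444 -0.07242111  0.82953922]
```

View pics/c10.png

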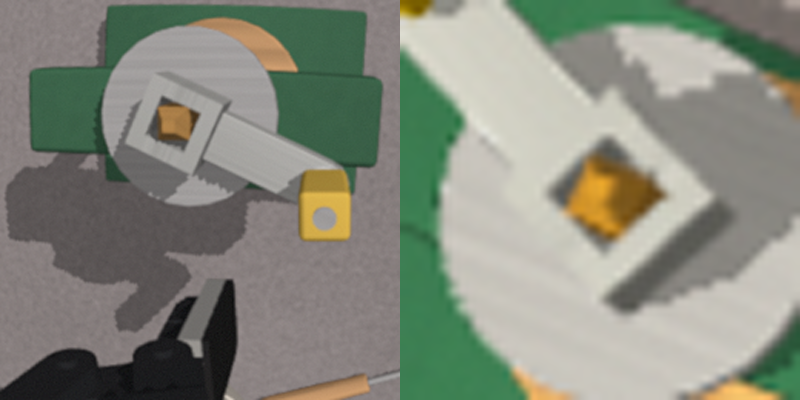

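The last picture shows the crank released and seated flat at hub (175,122), with the shaft square to the beam and the gripper clear.

```bash
python3 -c "
from cell import env
print(env.job_done())"
```

```text
the job is handed in; nothing more can be done
None
```

I fitted the yellow-handled crank fully onto the green press's shaft, wound the shaft two full turns clockwise (to within a few degrees, judged from the pictures), released the crank in place, left the spare alone, and handed the job in at about 26 s; no verdict came back.

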